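# Park the coffee scale in its corner stop and tare it

## Robot

A 7-joint arm with a two-finger parallel gripper is mounted at the origin on the work surface. World frame = base frame: x ahead of the robot, y to its left, z up, the work surface at z = 0. Lengths are in m, angles in rad, forces in N, time in s.
With the tool pointing down it reaches from about 0.4 to 0.85 m from the base axis. Payload 4.5 kg.
Tool frame: the origin (TCP) lies midway between the tips of the shut fingers; the grasp point (between the pads) lies 19 mm behind it; z points along the fingers, y is the line along which they close (so a half turn about z gives the same grasp; the last joint's range is limited). The gripper opens to 88 mm and grips with 3 to 60 N. Pads are 18 mm wide; open, the fingers measure 123 mm over their backs; the gripper's body (75 mm by 187 mm) begins 45 mm behind the grasp point.
Start: joints at [-1.173, 0.689, -0.195, 1.565, 0.157, 0.902, -0.215], TCP at [0.222, 0.584, 0.239] pointing down, gripper open.
Joint ranges: [-3.01, 3.01], [-0.46, 2.08], [-1.47, 1.51], [0.13, 2.56], [-1, 4.14], [0.04, 2.09], [-2.66, 2.66]. Speed limits (rad/s): [2.57, 2.57, 3.14, 3.14, 3.14, 3.14, 3.14].

## Interface

Orientations are given as a unit quaternion [x, y, z, w].
In Python, from plant import r, eyes, finish_job gives the robot as it stands. The module is installed in compiled form; this text tells all that it offers.
- The arm moves only by the tool move_arm, never from a script. Its argument "motion" is a list of rows, each a list of 7 numbers: the shift along the tool's x, y, z in mm, then the turn, a rotation vector about the tool's x, y, z in degrees, then the closure, from 0 (fully open) to 1 (shut). A call has 1 to 5 rows; each row is the pose to reach, as a shift and turn from the pose commanded when the call began, along the tool's axes at that moment; what a row does not reach only later rows make up. A row lasts 1/8 s, in which the tool goes at most 62.5 mm and 10.7 degrees, less where a joint would pass 70% of its speed; a pose out of reach is approached as far as the arm can. A call with a gripper value outside its range is refused whole. The fingers move at their own pace and stop on an object; "newtons" is the grip in N (left out, the last holds). Time passes only in rows, so rows that repeat a pose let the fingers close. It gives the time, the measured TCP pose, the force, the opening and the grip force at its end, in the units of the state.
- r.get_state(): the state, without advancing time (a new reading comes with each control period).
- eyes.snapshot(name): name is "scene" or "side" or "wrist"; returns a dict with "frame" (400x640x3 uint8, red, green, blue), "z_map" (400x640 float32, m along the optical axis (not along the pixel's ray), 0 where there is no reading), "intrinsics" (3x3 intrinsics, pixels), "world_to_cam" (4x4, takes a point from world to camera coordinates). Camera axes: x right, y down, z forward; pixel columns grow to the right and rows downward; lengths in m; the calibration is good to about 2 mm. A picture is of the moment at which its call begins.
- finish_job(): hands the job in; it is judged then, once.
The state is a dict: "clock": time; "q": joint angles; "qd": joint speeds; "joint_torque": joint torques, N m; "tool_pos": TCP position; "eef_rot": TCP orientation; "contact_force": force on the tool from outside, world axes, zero at the start; "moment": the same for the moment, N m; "opening": opening from 0.0 (shut) to 1.0 (fully open); "finger_force": force on a finger pad.
Only numpy, scipy, OpenCV 4.12 (cv2) and the standard library are available. Lean on these libraries where they do the work, as an engineer would, in place of code of your own. Each camera call takes 0.05 s, during which the arm holds its last target. There are 200 camera calls.

## Task

Without gripping or lifting it, push the black coffee scale along the counter into the brass corner stop until it sits fully home, its sides flat against both bars. Once it is home, press the orange button on it down with a fingertip and let it come up again. Leave the scale home and everything else on the counter where it stands.

Things in the scene. Friction and masses are not known exactly. Their poses are not given: they have to be found in the camera images.
- scale: loose black coffee scale, a flat box 110 mm (its x) by 130 mm (its y) by 24 mm high, about 0.5 kg, silver weighing plate, and along its -x edge a strip with a green display and an orange button. It slides flat, taking a push of some 3 to 10 N. Origin: centre of its underside; z up.
- tare_top (a point): centre of the top of the orange round button on the scale, 20 mm across; the button stands up 6 mm above the silver plate and 8 mm above the strip round it (its top is 30 mm above the counter). It lies 40 mm towards -x and 40 mm towards -y from the scale's centre.
- tare (a joint): travel of the orange button: 0 = up, 0.005 m = fully down; a spring returns it. It takes 1 N to start and 3.5 N to push fully down. It counts as pressed beyond 0.0035 m, for 0.1 s.
- corner_stop: fixed brass corner stop: two bars 20 mm high, 10 mm thick, at a right angle. Origin: on the counter, where the scale's origin lies when fully home, with the same axes. The long bar's inner face (along y, from -165 to +75 mm) is at x = +55 mm, the short bar's (along x, from -75 to +55 mm) at y = +65 mm; the scale starts inside, towards -x and -y.
- pitcher: steel milk jug with a handle, 80 mm across, 100 mm tall, loose; to be left alone. Origin: centre of its underside.
- shaker_tin: tall steel shaker tin with a domed top, 86 mm across, 168 mm tall, loose; to be left alone. Origin: centre of its underside.
- beaker: upturned white plastic measuring beaker, 112 mm across, 112 mm tall, loose; to be left alone. Origin: centre of its underside.
- bowl: black bowl, 120 mm across, 55 mm tall, loose; to be left alone. Origin: centre of its underside.
- jar_a: small jar with a red lid, 44 mm across, 75 mm tall, loose; to be left alone. Origin: centre of its underside.
- jar_b: small jar with a blue lid, 44 mm across, 75 mm tall, loose; to be left alone. Origin: centre of its underside.
- whisk: light wooden whisk standing on its wide foot, 60 mm across, 106 mm tall, loose; to be left alone. Origin: centre of its underside.
Mind the look-alikes: they are no part of the job. Leave any purple or turquoise look-alike of the scale alone.

How it is judged:
On the way, in this order (a step that is already met when the one before it is completed fails the run):
1. the scale has been pushed home against both bars of the corner stop (x of scale in the frame of corner_stop between -0.005 and 0.004 m and y of scale in the frame of corner_stop between -0.005 and 0.004 m and angle between the x axis of scale and the x axis of corner_stop, either way round below 0.05 rad and height (world z) of scale below 0.004 m and angle between scale's own z axis and vertical below 0.03 rad and linear speed of scale below 0.01 m/s), for 0.2 s.
2. with the scale home, the button is pressed down by the fingers (x of scale in the frame of corner_stop between -0.005 and 0.004 m and y of scale in the frame of corner_stop between -0.005 and 0.004 m and angle between the x axis of scale and the x axis of corner_stop, either way round below 0.05 rad and height (world z) of scale below 0.004 m and angle between scale's own z axis and vertical below 0.03 rad and value of joint tare above 0.0035 m and contact force between the fingers and scale above 0.5 N), for 0.1 s.
At the end, for the whole second after the job is handed in: the scale lies flat and at rest on the counter, within 5 mm of both bars and within 0.05 rad of square with them, and its button is up again (all of step 1 and value of joint tare below 0.0015 m); the robot touches nothing.
It fails at once if the scale is lifted (more than 10 mm) or tipped (more than 0.15 rad) (height (world z) of scale above 0.01 m or angle between scale's own z axis and vertical above 0.15 rad).
It fails at once if something else on the counter is moved by more than 20 mm or tipped (distance of any of pitcher, shaker_tin, beaker, bowl, jar_a, jar_b, whisk from where it was at the start of the episode above 0.02 m or angle between any of pitcher, shaker_tin, beaker, bowl, jar_a, jar_b, whisk's own z axis and vertical above 0.3 rad).
It also fails if it takes over 58 s, if anything falls off the work surface, if the arm or the gripper's body presses on something with over 40 N, if the wrist force passes 120 N, or if a joint passes its speed limit or range.

## Working session

There is one attempt and no reset: what is moved stays moved. The work goes in short steps, Python scripts to look and compute and a tool call to move; the robot and the scene stay as the last step left them, time stands still between calls to the robot, and variables do not carry over. Pictures are saved under pics/ and viewed, at most 10 in all, crops included, and the job is handed in when it is done.

Besides the shell and the picture viewer there is one more tool, called after "Call:" by a JSON object that holds its "api" and its "payload", one argument or row to a line. move_arm: Moves the arm, as the interface text tells. Its arguments: {"type":"object","properties":{"motion":{"type":"array","items":{"type":"array","items":{"type":"number"}}},"newtons":{"type":"number"}},"required":["motion"]}

```bash
mkdir -p pics; cat > h.py <<'E'
import numpy as np, cv2
from plant import r, eyes, finish_job
def snap(n,save=None):
    s=eyes.snapshot(n)
    if save: cv2.imwrite('pics/'+save,cv2.cvtColor(s['frame'],cv2.COLOR_RGB2BGR))
    return s
def ray(s,uv,z):
    K=s['intrinsics'];T=s['world_to_cam'];R=T[:3,:3];c=-R.T@T[:3,3]
    uv=np.atleast_2d(uv).astype(float)
    d=(R.T@np.linalg.inv(K)@np.c_[uv,np.ones(len(uv))].T).T
    return c+d*((z-c[2])/d[:,2])[:,None]
def cloud(s):
    K=s['intrinsics'];T=s['world_to_cam'];z=s['z_map'];v,u=np.mgrid[:z.shape[0],:z.shape[1]]
    p=np.stack([(u-K[0,2])/K[0,0]*z,(v-K[1,2])/K[1,1]*z,z],-1)-T[:3,3]
    return p@T[:3,:3]
E
python3 - <<'E'
from h import *
for n in ['scene','side','wrist']:
    s=snap(n,n+'0.png');T=s['world_to_cam'];print(n,-T[:3,:3].T@T[:3,3])
    np.savez('pics/%s0.npz'%n,**s)
st=r.get_state();print(st)
E
```

```text
scene [1.21965294 0.17121592 0.84336765]
side [ 0.52263221 -0.98457401  0.97397252]
wrist [0.15518635 0.609334   0.38461391]
{'clock': 0.15, 'q': array([-1.1732119 ,  0.68975007, -0.1945257 ,  1.5660722 ,  0.15730972,
        0.90248754, -0.21506711]), 'qd': array([ 5.09241312e-04, -3.74795283e-03, -1.13537011e-03, -4.87142308e-03,
        9.11835876e-05, -2.21774128e-05,  1.03109122e-03]), 'joint_torque': array([-1.95852052e-03, -5.27862239e+01, -1.26876745e+00, -1.53584415e+01,
       -5.25554933e-02,  3.91880210e-03,  9.34102400e-05]), 'tool_pos': array([0.22225566, 0.58365602, 0.23812875]), 'eef_rot': array([ 1.80842211e-01,  9.83511898e-01, -6.60325409e-04, -6.65704852e-05]), 'contact_force': array([-0.40180788,  0.24333844, -0.51686148]), 'moment': array([ 0.05720175,  0.0431947 , -0.06296651]), 'finger_force': 0.0, 'opening': 1.000423494241291}
```

View pics/scene0.png

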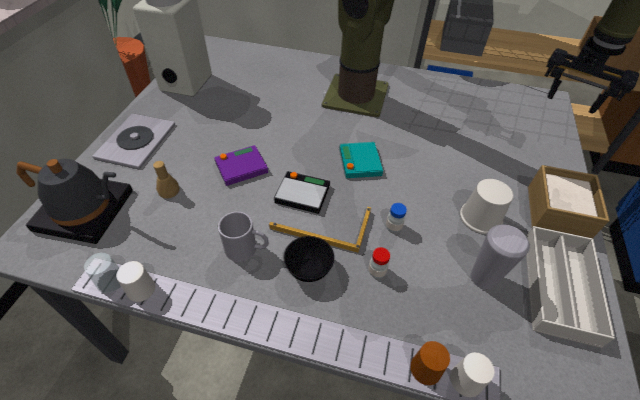

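View pics/side0.png

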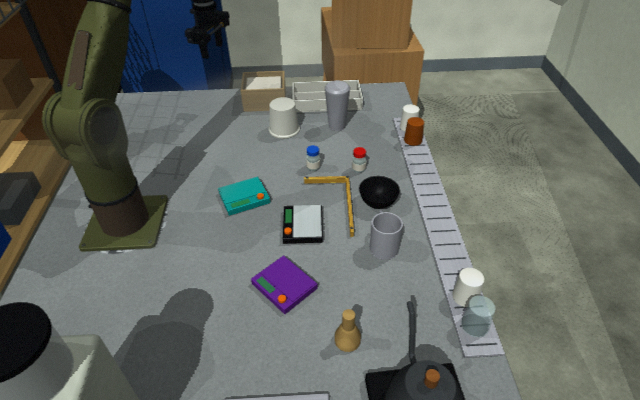

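The scene view shows the black scale at about (302,192), the brass stop with its corner at about (360,245), the purple look-alike at (240,165) and the turquoise one at (360,160). The bowl is close behind the long bar at (309,258). The side view agrees: scale (302,224), brass corner (349,180).

```bash
cat > m.py <<'E'
from h import *
def measure(s,roi):
    P=cloud(s);hsv=cv2.cvtColor(s['frame'],cv2.COLOR_RGB2HSV);H,S,V=[hsv[...,i].astype(int) for i in range(3)]
    m=np.zeros(H.shape,bool);x0,y0,x1,y1=roi;m[y0:y1,x0:x1]=1
    out={}
    br=m&(H>14)&(H<30)&(S>130)&(P[...,2]>.016)&(P[...,2]<.024)
    out['brass']=P[br]
    o=m&(H<13)&(S>170)&(V>120)&(P[...,2]>.022)&(P[...,2]<.036)
    out['orange']=P[o]
    flat=m&(P[...,2]>.019)&(P[...,2]<.034)&(((S<110)|(V<70))|o|((H>50)&(H<75)))&~br
    flat=cv2.morphologyEx(flat.astype(np.uint8),cv2.MORPH_OPEN,np.ones((3,3)))
    n,l,st,c=cv2.connectedComponentsWithStats(flat)
    k=1+np.argmax(st[1:,4]) if n>1 else 0
    out['scale']=P[l==k]
    return out
def rect(p): return cv2.minAreaRect((p[:,:2]*1000).astype(np.float32))
def bars(b,scale_c):
    # ransac-less split: fit min-area orientation using two line fits
    p=b[:,:2];best=None
    for a in np.radians(np.arange(0,90,.5)):
        R=np.array([[np.cos(a),np.sin(a)],[-np.sin(a),np.cos(a)]]);q=p@R.T
        w=np.ptp(np.percentile(q,[1,99],axis=0),axis=0).prod()
        if best is None or w<best[0]: best=(w,a,q)
    return best
E
python3 - <<'E'
from m import *
for n,roi in [('scene',(225,150,385,265)),('side',(272,165,362,250))]:
    s=dict(np.load('pics/%s0.npz'%n));o=measure(s,roi)
    for k,p in o.items(): print(n,k,len(p),p.mean(0).round(4) if len(p) else '',rect(p) if len(p) else '')
    w,a,q=bars(o['brass'],0);print('brass ang',np.degrees(a),'pct',np.percentile(q,[0.5,2,50,98,99.5],axis=0).round(4).tolist())
for n in ['scene','side']:
    s=dict(np.load('pics/%s0.npz'%n));P=cloud(s)
    m=(P[...,2]>.035)&(P[...,2]<.2)&(P[...,0]>.3)&(P[...,0]<.9)&(abs(P[...,1])<.45)
    c,l,st,_=cv2.connectedComponentsWithStats(m.astype(np.uint8))
    for i in range(1,c):
        if st[i,4]>80: p=P[l==i];print(n,st[i,:2],p.min(0).round(3),p.max(0).round(3))
E
```

```text
scene brass 445 [0.6344 0.0574 0.0206] ((602.217529296875, 27.44744873046875), (137.99871826171875, 250.83628845214844), 6.098477840423584)
scene orange 13 [ 0.4319 -0.0633  0.031 ] ((445.30767822265625, -113.2755126953125), (65.25434875488281, 377.7325439453125), 10.591134071350098)
scene scale 1342 [ 0.516  -0.0454  0.0246] ((510.7951354980469, -48.63813781738281), (130.53492736816406, 113.40384674072266), 88.67035675048828)
brass ang 24.5 pct [[0.5365, -0.3527], [0.5481, -0.3466], [0.6008, -0.2044], [0.652, -0.0941], [0.6559, -0.0889]]
side brass 190 [0.6188 0.0709 0.0211] ((635.231689453125, 45.0428466796875), (114.60502624511719, 270.9791564941406), 26.780349731445312)
side orange 22 [ 0.4686 -0.086   0.0308] ((468.5865478515625, -84.99040985107422), (19.730281829833984, 20.8489990234375), 0.2760697901248932)
side scale 1271 [ 0.5125 -0.0519  0.027 ] ((510.80401611328125, -49.273704528808594), (135.11834716796875, 109.86921691894531), 88.3857421875)
brass ang 26.5 pct [[0.531, -0.3757], [0.5323, -0.3743], [0.5841, -0.1781], [0.6404, -0.1094], [0.6423, -0.1079]]
scene [153 161] [
[... 379 characters left out ...]
218 0.079]
scene [ 87 253] [ 0.872 -0.427  0.037] [ 0.9   -0.289  0.094]
scene [413 341] [0.873 0.3   0.036] [0.9   0.357 0.093]
scene [454 352] [0.873 0.38  0.035] [0.9   0.437 0.093]
side [325  84] [0.605 0.4   0.035] [0.688 0.45  0.177]
side [270 100] [0.409 0.384 0.035] [0.505 0.45  0.123]
side [401 104] [0.87  0.295 0.035] [0.9   0.438 0.098]
side [307 145] [0.532 0.19  0.035] [0.574 0.24  0.085]
side [353 147] [0.678 0.172 0.035] [0.721 0.216 0.085]
side [359 176] [ 0.679 -0.024  0.035] [0.796 0.095 0.063]
side [370 210] [ 0.688 -0.188  0.035] [ 0.767 -0.076  0.107]
side [455 268] [ 0.87  -0.431  0.035] [ 0.9   -0.292  0.096]
side [337 309] [ 0.578 -0.441  0.035] [ 0.628 -0.401  0.112]
```

```bash
cat >> m.py <<'E'
def stop(b):
    p=b[:,:2];rng=np.random.default_rng(0)
    def ransac(p):
        best=None
        for _ in range(400):
            i,j=rng.choice(len(p),2,replace=False);d=p[j]-p[i];L=np.linalg.norm(d)
            if L<.03: continue
            n=np.array([-d[1],d[0]])/L;m=abs((p-p[i])@n)<.006
            if best is None or m.sum()>best.sum(): best=m
        return best
    a=ransac(p);b2=p[~a];c=ransac(b2);return p[a],b2[c]
E
python3 - <<'E'
from m import *
A=[];
for n,roi in [('scene',(262,200,385,265)),('side',(300,165,362,245))]:
    s=dict(np.load('pics/%s0.npz'%n));b=measure(s,roi)['brass']
    print(n,len(b))
    for q in stop(b): print(len(q),rect(q))
    s2=s['frame'];x0,y0,x1,y1=(225,140,405,275) if n=='scene' else (262,160,372,252)
    c=cv2.resize(cv2.cvtColor(s2[y0:y1,x0:x1],cv2.COLOR_RGB2BGR),None,fx=4,fy=4);A.append(c)
h=max(c.shape[0] for c in A);im=np.hstack([cv2.copyMakeBorder(c,0,h-c.shape[0],0,0,0) for c in A])
cv2.imwrite('pics/c.png',cv2.resize(im,(800,int(800*h/im.shape[1]))))
E
```

```text
scene 444
317 ((650.972900390625, 23.672088623046875), (235.75161743164062, 11.384512901306152), 88.16218566894531)
124 ((583.9144287109375, 140.4751739501953), (8.68201732635498, 127.09968566894531), 87.85836791992188)
side 190
100 ((649.700927734375, 18.477706909179688), (237.14927673339844, 10.534713745117188), 88.25741577148438)
88 ((584.1497192382812, 138.193359375), (11.406147956848145, 121.7710189819336), 86.58019256591797)
```

View pics/c.png

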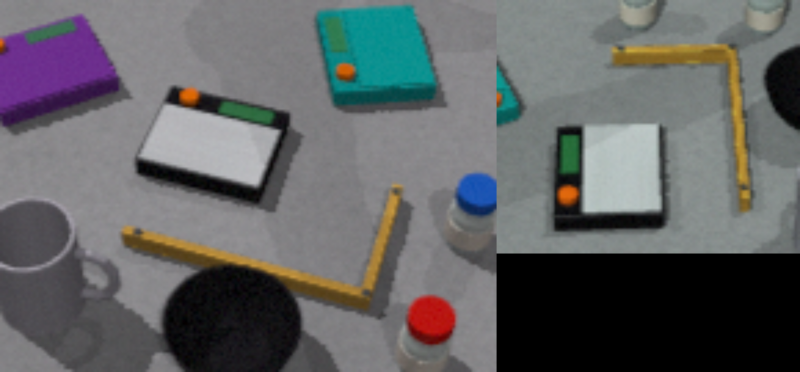

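The crop shows the scale square with the stop and nothing between them. The stop's x axis is at about -1.8° with its origin at about (0.592,0.068). Next I check the look-alikes' extents.

```bash
python3 - <<'E'
from m import *
for n in ['scene','side']:
    s=dict(np.load('pics/%s0.npz'%n));P=cloud(s);h=cv2.cvtColor(s['frame'],cv2.COLOR_RGB2HSV)
    for c,(a,b) in dict(purple=(125,150),turq=(80,98)).items():
        m=(h[...,0]>a)&(h[...,0]<b)&(h[...,1]>120)&(P[...,2]>.018)&(P[...,2]<.03)&(P[...,0]>.2)&(P[...,0]<.8)&(abs(P[...,1])<.4)
        print(n,c,m.sum(),cv2.boxPoints(rect(P[m])).round().tolist())
E
```

```text
scene purple 1064 [[302.0, -202.0], [475.0, -346.0], [793.0, 37.0], [619.0, 181.0]]
scene turq 1024 [[233.0, 21.0], [711.0, -131.0], [763.0, 33.0], [285.0, 185.0]]
side purple 1600 [[304.0, -219.0], [477.0, -352.0], [783.0, 48.0], [610.0, 181.0]]
side turq 896 [[227.0, 44.0], [650.0, -158.0], [721.0, -9.0], [298.0, 193.0]]
```

```bash
python3 - <<'E'
from m import *
for n in ['scene','side']:
    s=dict(np.load('pics/%s0.npz'%n));P=cloud(s);h=cv2.cvtColor(s['frame'],cv2.COLOR_RGB2HSV)
    for c,(a,b) in dict(purple=(125,150),turq=(80,98)).items():
        m=(h[...,0]>a)&(h[...,0]<b)&(h[...,1]>120)&(P[...,2]>.018)&(P[...,2]<.03)&(P[...,0]>.2)&(P[...,0]<.8)&(abs(P[...,1])<.4)
        k,l,st,_=cv2.connectedComponentsWithStats(m.astype(np.uint8));m=l==1+np.argmax(st[1:,4])
        print(n,c,m.sum(),cv2.boxPoints(rect(P[m])).round().tolist())
E
```

```text
scene purple 1034 [[376.0, -239.0], [462.0, -338.0], [545.0, -265.0], [459.0, -167.0]]
scene turq 1016 [[257.0, 111.0], [297.0, 8.0], [419.0, 56.0], [379.0, 158.0]]
side purple 1594 [[373.0, -241.0], [461.0, -341.0], [542.0, -268.0], [455.0, -169.0]]
side turq 893 [[255.0, 110.0], [298.0, 4.0], [418.0, 53.0], [375.0, 159.0]]
```

Call:
{"api": "move_arm", "payload": {
  "motion": [
    [-42, -45, 0, 0, 0, 10, 0.3],
    [-84, -90, 0, 0, 0, 20, 0.3],
    [-126, -135, 0, 0, 0, 30, 0.3],
    [-168, -180, 0, 0, 0, 40, 0.3],
    [-210, -225, 0, 0, 0, 50, 0.3]
  ]
}}

```text
clock: 0.78
tool_pos: [0.3391, 0.2973, 0.2388]
eef_rot: [0.582, 0.813, 0.0, 0.0]
contact_force: [1.9, 0.1, -0.5]
opening: 0.696
finger_force: 0.0
```

```bash
cat > t.py <<'E'
import sys
from h import *
from scipy.spatial.transform import Rotation as R
# usage: t.py x y z toolY_yaw_deg (m) -> shift mm and rotvec deg in tool frame
x,y,z,a=map(float,sys.argv[1:5]);st=r.get_state();C=R.from_quat(st['eef_rot'])
c,s=np.cos(np.radians(a)),np.sin(np.radians(a))
G=R.from_matrix(np.c_[[s,-c,0],[c,s,0],[0,0,-1]])
print('shift',(C.inv().apply(np.array([x,y,z])-st['tool_pos'])*1000).round(1),'rot',(C.inv()*G).as_rotvec(degrees=True).round(2))
print('t',round(st['clock'],2),'p',st['tool_pos'].round(4),'F',st['contact_force'].round(2),'open',round(st['opening'],3),'q',st['q'].round(2))
E
python3 t.py .511 -.145 .12 -1.8
```

```text
Traceback (most recent call last):
  File "t.py", line 7, in <module>
    G=R.from_matrix(np.c_[[s,-c,0],[c,s,0],[0,0,-1]])
  File "scipy/spatial/transform/_rotation.pyx", line 1143, in scipy.spatial.transform._rotation.Rotation.from_matrix
ValueError: Non-positive determinant (left-handed or null coordinate frame) in rotation matrix 0: [[-0.03141076  0.99950656  0.        ]
 [-0.99950656 -0.03141076  0.        ]
 [ 0.          0.         -1.        ]].
```

```bash
sed -i 's/\[s,-c,0\]/[-s,c,0]/' t.py; python3 t.py .511 -.145 .12 -1.8
```

```text
shift [-474.1   19.8  118.8] rot [ 3.000e-02 -1.000e-02  2.064e+01]
t 0.78 p [0.3391 0.2973 0.2388] F [ 1.86  0.13 -0.47] open 0.696 q [-0.84  0.47  0.02  2.08 -0.02  0.6  -0.48]
```

Call:
{"api": "move_arm", "payload": {
  "motion": [
    [-60, 2, 0, 0, 0, 4, 0.3],
    [-120, 5, 0, 0, 0, 8, 0.3],
    [-180, 8, 0, 0, 0, 12, 0.3],
    [-240, 10, 0, 0, 0, 16, 0.3],
    [-300, 13, 0, 0, 0, 20.6, 0.3]
  ]
}}

```text
clock: 1.4
tool_pos: [0.4498, 0.0183, 0.2387]
eef_rot: [0.717, 0.697, 0.0, -0.0]
contact_force: [0.8, 0.5, 0.3]
opening: 0.698
finger_force: 0.0
```

```bash
python3 t.py .511 -.145 .08 -1.8
```

```text
shift [-161.6   65.6  158.7] rot [ 0.01 -0.02  0.23]
t 1.4 p [0.4498 0.0183 0.2387] F [0.76 0.5  0.33] open 0.698 q [-0.2   0.47  0.08  2.08 -0.06  0.59 -0.1 ]
```

Call:
{"api": "move_arm", "payload": {
  "motion": [
    [-50, 22, 0, 0, 0, 0.2, 0.3],
    [-100, 44, 10, 0, 0, 0.2, 0.3],
    [-150, 66, 40, 0, 0, 0.2, 0.3],
    [-162, 66, 100, 0, 0, 0.2, 0.3],
    [-162, 66, 150, 0, 0, 0.2, 0.3]
  ]
}}

```text
clock: 2.02
tool_pos: [0.511, -0.1456, 0.0868]
eef_rot: [0.718, 0.696, -0.0, 0.0]
contact_force: [0.4, 0.1, 0.4]
opening: 0.7
finger_force: 0.0
```

```bash
python3 - <<'E'
from m import *
s=snap('side','s1.png');o=measure(s,(272,165,362,250))
print(rect(o['scale']),o['orange'].mean(0))
s=snap('wrist','w1.png')
E
python3 t.py .511 -.138 .012 -1.8
```

```text
((510.054931640625, -71.893798828125), (85.69607543945312, 107.10011291503906), 88.64483642578125) [ 0.46413072 -0.09130335  0.02951979]
shift [ 4.8  4.  72.2] rot [-0.57 -0.13  0.14]
t 2.12 p [ 0.5076 -0.1429  0.0842] F [-0.91 -0.09 -0.16] open 0.696 q [ 0.17  0.81  0.03  1.98 -0.06  0.36  0.21]
```

View pics/s1.png

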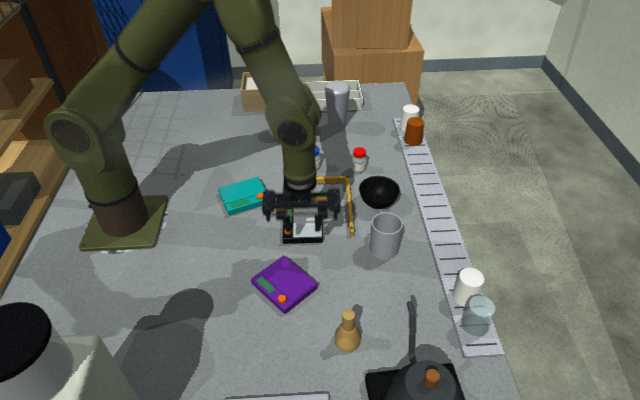

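The gripper hovers in front of the scale's near (-y) edge, with the tips at about (302,220), and nothing is in its way. I descend and push +y.

Call:
{"api": "move_arm", "payload": {
  "motion": [
    [0, 3, 35, 0, 0, 0, 0.3],
    [0, 3, 70, 0, 0, 0, 0.3],
    [0, 3, 72, 0, 0, 0, 0.3],
    [4, 3, 72, 0, 0, 0, 0.3],
    [10, 3, 72, 0, 0, 0, 0.3]
  ]
}}

```text
clock: 2.75
tool_pos: [0.5157, -0.1336, 0.0185]
eef_rot: [0.717, 0.697, 0.001, 0.001]
contact_force: [-0.3, 0.3, 0.8]
opening: 0.701
finger_force: 0.0
```

```bash
python3 t.py .511 -.02 .012 -1.8
```

```text
shift [113.4  -7.9   6.5] rot [0.17 0.02 0.15]
t 2.75 p [ 0.5157 -0.1336  0.0185] F [-0.33  0.28  0.82] open 0.701 q [ 0.16  0.94  0.02  1.98 -0.06  0.22  0.2 ]
```

Call:
{"api": "move_arm", "payload": {
  "motion": [
    [0, -2, 5, 0, 0, 0, 0.3],
    [10, -2, 6, 0, 0, 0, 0.3],
    [20, -2, 6, 0, 0, 0, 0.3],
    [32, -2, 6, 0, 0, 0, 0.3],
    [44, -2, 6, 0, 0, 0, 0.3]
  ]
}}

```text
clock: 3.38
tool_pos: [0.5138, -0.089, 0.0108]
eef_rot: [0.717, 0.697, -0.0, 0.0]
contact_force: [0.9, -2.9, 1.4]
opening: 0.698
finger_force: 1.5
```

```bash
python3 - <<'E'
from m import *
s=snap('scene','s2.png');o=measure(s,(225,150,385,265))
print(rect(o['scale']),rect(o['orange']))
E
python3 t.py .518 -.02 .012 -1.8
```

```text
((512.5330810546875, -14.358879089355469), (132.80364990234375, 111.93927764892578), 88.2953109741211) ((448.406494140625, -112.82504272460938), (75.74800109863281, 378.3579406738281), 10.786665916442871)
shift [66.4  2.3 -1.2] rot [-0.   -0.11  0.32]
t 3.42 p [ 0.514  -0.0863  0.0107] F [ 0.03 -0.48  0.89] open 0.699 q [ 0.07  0.95  0.02  2.01 -0.1   0.18  0.15]
```

View pics/s2.png

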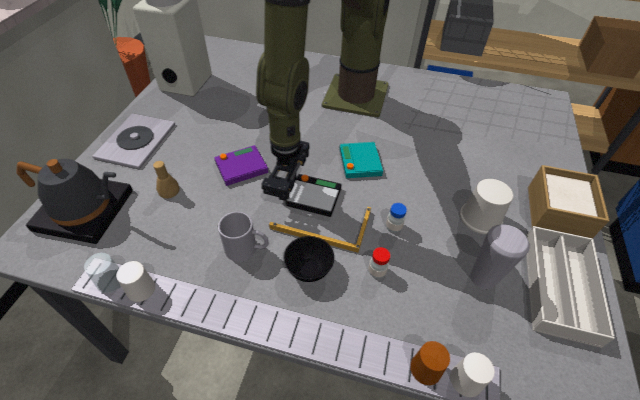

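Scale is sliding squarely with both fingers on its -y face (about (315,195)). I keep pushing.

Call:
{"api": "move_arm", "payload": {
  "motion": [
    [12, 0, 0, 0, 0, 0, 0.3],
    [24, 0, 0, 0, 0, 0, 0.3],
    [36, 0, 0, 0, 0, 0, 0.3],
    [48, 0, 0, 0, 0, 0, 0.3],
    [60, 0, 0, 0, 0, 0, 0.3]
  ]
}}

```text
clock: 4.05
tool_pos: [0.5154, -0.0288, 0.0107]
eef_rot: [0.717, 0.697, 0.0, -0.0]
contact_force: [0.5, -3.0, 0.4]
opening: 0.699
finger_force: 1.4
```

Call:
{"api": "move_arm", "payload": {
  "motion": [
    [6, 0, 0, 0, 0, 0, 0.3],
    [12, 0, 0, 0, 0, 0, 0.3],
    [12, 0, 0, 0, 0, 0, 0.3],
    [-15, 0, 0, 0, 0, 0, 0.3],
    [-30, 0, 0, 0, 0, 0, 0.3]
  ]
}}

```text
clock: 4.68
tool_pos: [0.5145, -0.0606, 0.0106]
eef_rot: [0.717, 0.697, -0.0, -0.0]
contact_force: [0.2, 0.4, 0.4]
opening: 0.702
finger_force: 0.0
```

```bash
python3 - <<'E'
from m import *
for n,roi in [('scene',(270,150,400,265)),('side',(272,155,352,250))]:
    s=snap(n);o=measure(s,roi)
    print(rect(o['scale']),o['orange'].mean(0),len(o['orange']))
E
python3 t.py .44 .055 .10 88.2
```

```text
((514.004638671875, 59.28953170776367), (129.9965362548828, 113.02000427246094), 88.74171447753906) [0.43675286 0.03452069 0.0307867 ] 12
((558.7177734375, 91.54415893554688), (60.644500732421875, 18.064125061035156), 86.87553405761719) [nan nan nan] 0
shift [114.3 -78.1 -89.4] rot [-4.000e-02  4.000e-02 -9.004e+01]
t 4.78 p [ 0.5144 -0.0618  0.0107] F [ 0.32 -0.16  0.09] open 0.697 q [ 0.01  0.95  0.03  2.02 -0.12  0.17  0.12]<stdin>:4: RuntimeWarning: Mean of empty slice.
  ret = um.true_divide(
```

Call:
{"api": "move_arm", "payload": {
  "motion": [
    [-2, 0, -50, 0, 0, 0, 0.3],
    [0, 0, -100, 0, 0, -10, 0.3],
    [10, -10, -110, 0, 0, -20, 0.3],
    [30, -20, -110, 0, 0, -30, 0.3],
    [50, -40, -110, 0, 0, -40, 0.3]
  ]
}}

```text
clock: 5.4
tool_pos: [0.4765, -0.0067, 0.1211]
eef_rot: [0.433, 0.902, 0.001, 0.001]
contact_force: [-0.6, 1.5, -0.5]
opening: 0.701
finger_force: 0.0
```

```bash
python3 t.py .44 .062 .10 88.2
```

```text
shift [76.4 14.4 21.1] rot [  0.14   0.07 -49.46]
t 5.4 p [ 0.4765 -0.0067  0.1211] F [-0.56  1.46 -0.46] open 0.701 q [-0.03  0.71 -0.08  2.11  0.15  0.32  0.44]
```

Call:
{"api": "move_arm", "payload": {
  "motion": [
    [20, 4, 0, 0, 0, -10, 0.3],
    [40, 8, 0, 0, 0, -20, 0.3],
    [60, 12, 0, 0, 0, -30, 0.3],
    [76, 14, 0, 0, 0, -40, 0.3],
    [76, 14, 5, 0, 0, -50, 0.3]
  ]
}}

```text
clock: 6.02
tool_pos: [0.4391, 0.0623, 0.116]
eef_rot: [0.009, 1.0, 0.001, -0.0]
contact_force: [-0.2, -0.0, 0.3]
opening: 0.697
finger_force: 0.0
```

```bash
python3 - <<'E'
from m import *
s=snap('wrist','w2.png')
s=snap('scene','s3.png');o=measure(s,(270,150,400,265));print(rect(o['scale']))
E
python3 t.py .439 .062 .011 88.2
```

```text
((514.3489379882812, 59.270057678222656), (130.04226684570312, 111.76644134521484), 88.30194091796875)
shift [  0.2   0.9 104.5] rot [ 0.06 -0.06  0.3 ]
t 6.12 p [0.4393 0.0609 0.1155] F [ 0.44  0.23 -0.41] open 0.698 q [-0.11  0.7  -0.2   2.21  0.49  0.28  0.8 ]
```

View pics/w2.png

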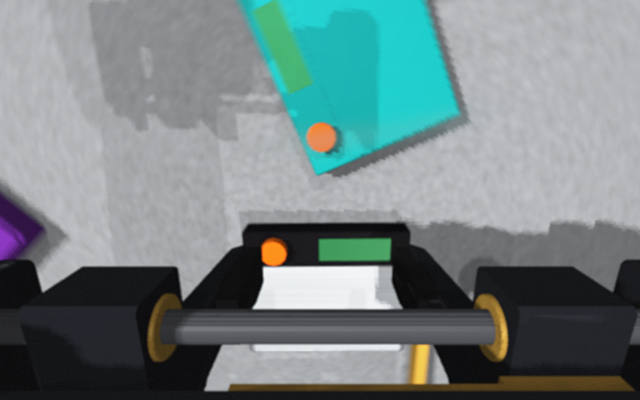

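The wrist view shows the scale's display edge at row 225 and the turquoise corner at (318,172). That's a gap of about 40 mm, enough for the fingers, so I descend into it.

Call:
{"api": "move_arm", "payload": {
  "motion": [
    [0, 0, 40, 0, 0, 0.2, 0.3],
    [0, 0, 80, 0, 0, 0.2, 0.3],
    [0, 0, 100, 0, 0, 0.2, 0.3],
    [0, 0, 105, 0, 0, 0.2, 0.3],
    [-4, 0, 105, 0, 0, 0.2, 0.3]
  ]
}}

```text
clock: 6.75
tool_pos: [0.4273, 0.056, 0.0091]
eef_rot: [0.011, 1.0, -0.009, -0.023]
contact_force: [-2.2, -1.0, -1.8]
opening: 0.7
finger_force: 0.0
```

```bash
python3 t.py .53 .062 .011 88.2
```

```text
shift [-102.3    8.2   -6.7] rot [-1.12 -2.62  0.5 ]
t 6.75 p [0.4273 0.056  0.0091] F [-2.21 -0.97 -1.82] open 0.7 q [-0.01  0.96 -0.38  2.22  1.42  0.32 -0.11]
```

Call:
{"api": "move_arm", "payload": {
  "motion": [
    [0, 0, 0, 0, 0, 0, 0.3],
    [-3, 0, 0, 0, 0, 0, 0.3]
  ]
}}

```text
clock: 7.0
tool_pos: [0.4303, 0.0557, 0.0094]
eef_rot: [0.012, 1.0, -0.007, -0.024]
contact_force: [0.1, 0.7, -0.4]
opening: 0.702
finger_force: 0.0
```

```bash
python3 - <<'E'
from m import *
s=snap('wrist','w3.png')
s=snap('scene','s4.png');o=measure(s,(270,150,400,265));print(rect(o['scale']))
E
python3 t.py .53 .062 .011 88.2
```

```text
((514.324462890625, 59.442169189453125), (130.17832946777344, 112.13078308105469), 89.13200378417969)
shift [-98.5   8.3  -6. ] rot [-0.97 -2.6   0.51]
t 7.1 p [0.4312 0.0558 0.0096] F [ 0.33 -0.28  0.16] open 0.702 q [-0.01  0.96 -0.38  2.21  1.38  0.32 -0.07]
```

View pics/w3.png

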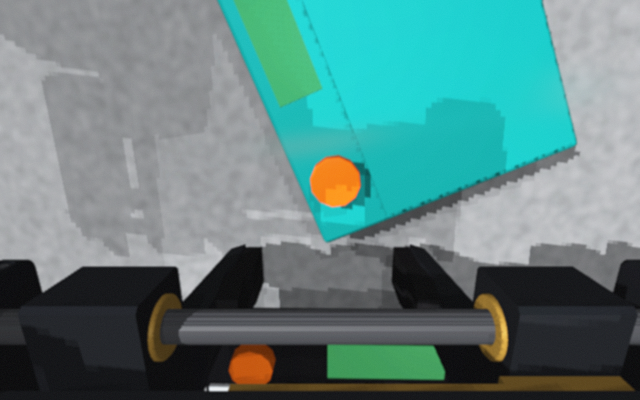

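The fingers stand between the turquoise corner (325,240) and the scale, free of both. The tool pose is about 8 mm off near the inner reach limit, so I go on in steps.

Call:
{"api": "move_arm", "payload": {
  "motion": [
    [-6, 0, -3, 0, 0, 0, 0.3],
    [-12, 0, -3, 0, 0, 0, 0.3],
    [-18, 0, -3, 0, 0, 0, 0.3]
  ]
}}

```text
clock: 7.48
tool_pos: [0.4483, 0.0557, 0.0118]
eef_rot: [0.011, 1.0, -0.008, -0.023]
contact_force: [-4.4, -0.2, 3.8]
opening: 0.705
finger_force: 2.5
```

```bash
python3 t.py .53 .061 .011 88.2
```

```text
shift [-81.5   6.9  -3.1] rot [-1.   -2.68  0.59]
t 7.47 p [0.4483 0.0557 0.0118] F [-4.44 -0.16  3.78] open 0.705 q [ 0.03  0.96 -0.42  2.16  1.25  0.36  0.08]
```

Call:
{"api": "move_arm", "payload": {
  "motion": [
    [-8, 0, 0, 0, -1, 0, 0.3],
    [-16, 0, 0, -0.5, -2, 0.2, 0.3],
    [-26, 0, 0, -1, -2.6, 0.5, 0.3],
    [-36, 0, 0, -1, -2.6, 0.5, 0.3],
    [-46, 0, 0, -1, -2.6, 0.5, 0.3]
  ]
}}

```text
clock: 8.1
tool_pos: [0.4946, 0.0548, 0.0094]
eef_rot: [0.015, 1.0, 0.001, -0.001]
contact_force: [-4.5, 0.3, 3.6]
opening: 0.696
finger_force: 2.1
```

```bash
python3 - <<'E'
from m import *
s=snap('scene','s5.png');o=measure(s,(270,150,400,265));print(rect(o['scale']))
E
python3 t.py .528 .059 .011 88.2
```

```text
((560.183837890625, 57.972015380859375), (129.864990234375, 113.40575408935547), 88.5667953491211)
shift [-31.2   5.3  -1.6] rot [ 0.19  0.05 -0.01]
t 8.15 p [0.4966 0.0547 0.0093] F [-0.53  0.08  0.31] open 0.702 q [ 0.07  0.97 -0.45  2.07  1.2   0.39  0.18]
```

Call:
{"api": "move_arm", "payload": {
  "motion": [
    [-8, 0, -2, 0, 0, 0, 0.3],
    [-16, 0, -2, 0, 0, 0, 0.3],
    [-22, 0, -2, 0, 0, 0, 0.3],
    [-27, 0, -2, 0, 0, 0, 0.3],
    [-30, 0, -2, 0, 0, 0, 0.3]
  ]
}}

```text
clock: 8.78
tool_pos: [0.5245, 0.0541, 0.0113]
eef_rot: [0.015, 1.0, 0.001, -0.001]
contact_force: [-5.9, 0.5, 4.0]
opening: 0.698
finger_force: 4.7
```

Call:
{"api": "move_arm", "payload": {
  "motion": [
    [-2, 0, 0, 0, 0, 0, 0.3],
    [-4, 0, 0, 0, 0, 0, 0.3]
  ]
}}

```text
clock: 9.02
tool_pos: [0.5246, 0.0541, 0.0112]
eef_rot: [0.015, 1.0, 0.001, -0.004]
contact_force: [-13.3, 0.8, 10.0]
opening: 0.7
finger_force: 6.9
```

```bash
python3 - <<'E'
from m import *
s=snap('scene','s6.png');o=measure(s,(270,150,400,265));print(rect(o['scale']))
E
python3 t.py .528 .059 .011 88.2
```

```text
((590.2431640625, 57.17631912231445), (130.19837951660156, 112.2779312133789), 88.56394958496094)
shift [-3.3  5.   0.2] rot [ 0.1  -0.44  0.1 ]
t 9.07 p [0.5245 0.0541 0.0112] F [-11.43   1.29   8.57] open 0.703 q [ 0.12  1.   -0.52  1.97  1.08  0.49  0.33]
```

Call:
{"api": "move_arm", "payload": {
  "motion": [
    [8, 0, 0, 0, 0, 0, 0.3],
    [20, 0, 0, 0, 0, 0, 0.3],
    [20, 0, -50, 0, 0, 0, 0.5],
    [20, 0, -100, 0, 0, 10, 0.5],
    [10, -20, -110, 0, 0, 20, 0.5]
  ]
}}

```text
clock: 9.7
tool_pos: [0.5209, 0.0364, 0.1248]
eef_rot: [0.19, 0.982, 0.004, 0.003]
contact_force: [0.7, -0.0, -0.8]
opening: 0.501
finger_force: 0.0
```

```bash
python3 t.py .58 -.035 .12 -1.8
```

```text
shift [-81.4 -44.3   4.7] rot [ 0.56 -0.1  69.92]
t 9.7 p [0.5209 0.0364 0.1248] F [ 0.67 -0.03 -0.82] open 0.501 q [ 0.21  0.8  -0.61  1.97  0.78  0.62  0.27]
```

Call:
{"api": "move_arm", "payload": {
  "motion": [
    [-16, -9, 0, 0, 0, 10, 0.5],
    [-32, -18, 0, 0, 0, 20, 0.5],
    [-48, -27, 0, 0, 0, 30, 0.5],
    [-64, -36, 0, 0, 0, 40, 0.5],
    [-81, -44, 0, 0, 0, 50, 0.5]
  ]
}}

```text
clock: 10.32
tool_pos: [0.5787, -0.0377, 0.1214]
eef_rot: [0.588, 0.809, 0.001, 0.0]
contact_force: [0.1, 0.1, 0.0]
opening: 0.505
finger_force: 0.0
```

```bash
python3 t.py .58 -.037 .12 -1.8
```

```text
shift [0.3 1.4 1.4] rot [ 0.12 -0.12 19.73]
t 10.32 p [ 0.5787 -0.0377  0.1214] F [0.06 0.1  0.03] open 0.505 q [ 0.23  0.82 -0.42  1.8   0.52  0.64 -0.19]
```

Call:
{"api": "move_arm", "payload": {
  "motion": [
    [0, 0, 0, 0, 0, 10, 0.5],
    [0, 1, 0, 0, 0, 19.7, 0.5],
    [0, 1, 40, 0, 0, 19.7, 0.5],
    [0, 1, 80, 0, 0, 19.7, 0.5],
    [0, 1, 108, 0, 0, 19.7, 0.5]
  ]
}}

```text
clock: 10.95
tool_pos: [0.5788, -0.0364, 0.0117]
eef_rot: [0.716, 0.698, 0.001, -0.001]
contact_force: [1.2, -0.6, 0.6]
opening: 0.502
finger_force: 0.0
```

```bash
python3 t.py .58 -.007 .012 -1.8
```

```text
shift [29.5  0.5 -0.2] rot [ 0.04 -0.14  0.4 ]
t 10.95 p [ 0.5788 -0.0364  0.0117] F [ 1.17 -0.6   0.57] open 0.502 q [ 0.11  0.98 -0.22  1.83  0.5   0.39 -0.5 ]
```

Call:
{"api": "move_arm", "payload": {
  "motion": [
    [8, 0, 0, 0, 0, 0, 0.5],
    [14, 0, 0, 0, 0, 0, 0.5],
    [20, 0, 0, 0, 0, 0, 0.5],
    [25, 0, 0, 0, 0, 0, 0.5],
    [28, 0, 0, 0, 0, 0, 0.5]
  ]
}}

```text
clock: 11.58
tool_pos: [0.5791, -0.0094, 0.014]
eef_rot: [0.716, 0.698, 0.001, -0.0]
contact_force: [0.3, -5.1, 2.8]
opening: 0.496
finger_force: 2.1
```

Call:
{"api": "move_arm", "payload": {
  "motion": [
    [2, 0, 0, 0, 0, 0, 0.5],
    [4, 0, 0, 0, 0, 0, 0.5]
  ]
}}

```text
clock: 11.82
tool_pos: [0.5787, -0.006, 0.0134]
eef_rot: [0.716, 0.698, -0.0, -0.001]
contact_force: [0.3, -9.3, 5.1]
opening: 0.5
finger_force: 4.2
```

```bash
python3 - <<'E'
from m import *
s=snap('scene','s7.png');o=measure(s,(270,150,400,265));print(rect(o['scale']))
E
python3 t.py .58 -.007 .012 -1.8
```

```text
((590.1986694335938, 69.54068756103516), (129.74180603027344, 112.15381622314453), 88.31812286376953)
shift [-0.9  1.3  1.4] rot [-0.06 -0.02  0.29]
t 11.88 p [ 0.5787 -0.0061  0.0134] F [ 0.16 -6.22  4.22] open 0.501 q [ 0.05  0.97 -0.21  1.83  0.48  0.39 -0.55]
```

Call:
{"api": "move_arm", "payload": {
  "motion": [
    [2, 0, 0, 0, 0, 0, 0.5],
    [3, 0, 0, 0, 0, 0, 0.5],
    [3, 0, 0, 0, 0, 0, 0.5]
  ]
}}

```text
clock: 12.25
tool_pos: [0.5784, -0.0059, 0.0134]
eef_rot: [0.717, 0.697, -0.002, 0.0]
contact_force: [0.3, -10.5, 6.1]
opening: 0.498
finger_force: 5.2
```

```bash
python3 - <<'E'
from m import *
s=snap('scene','s8.png');P=cloud(s);o=measure(s,(270,150,400,265));print(rect(o['scale']))
for q in stop(o['brass']): print(len(q),rect(q))
E
python3 t.py .55 -.03 .12 -1.8
```

```text
((589.9884643554688, 69.32492065429688), (131.00559997558594, 111.39362335205078), 89.04512786865234)
331 ((650.13916015625, 23.817893981933594), (235.712890625, 11.84485149383545), 87.64836120605469)
142 ((591.1013793945312, 139.62596130371094), (9.806532859802246, 139.89334106445312), 87.87893676757812)
shift [ -25.3  -28.  -106.5] rot [-0.11  0.17  0.17]
t 12.3 p [ 0.5784 -0.0058  0.0134] F [  0.46 -10.51   6.67] open 0.497 q [ 0.05  0.97 -0.21  1.83  0.48  0.39 -0.55]
```

Call:
{"api": "move_arm", "payload": {
  "motion": [
    [-8, 0, 0, 0, 0, 0, 0.5],
    [-20, 0, 0, 0, 0, 0, 0.5],
    [-20, -15, -50, 0, 0, 0, 1],
    [-20, -28, -100, 0, 0, 0, 1],
    [-50, -100, -110, 0, 0, 0, 1]
  ]
}}

```text
clock: 12.92
tool_pos: [0.4974, -0.0403, 0.1237]
eef_rot: [0.715, 0.699, 0.006, 0.001]
contact_force: [-0.1, -1.7, -0.8]
opening: 0.183
finger_force: 0.0
```

Call:
{"api": "move_arm", "payload": {
  "motion": [
    [-30, -20, 0, 0, 0, 0, 1],
    [-50, -20, 0, 0, 0, 0, 1],
    [-50, -20, 0, 0, 0, 0, 1]
  ]
}}

```text
clock: 13.3
tool_pos: [0.4709, -0.0938, 0.1208]
eef_rot: [0.717, 0.697, 0.001, -0.002]
contact_force: [0.1, 0.3, -0.1]
opening: -0.0
finger_force: 0.0
```

```bash
python3 - <<'E'
from m import *
A=[]
for n,roi,cr in [('scene',(270,150,400,265),(260,170,400,270)),('side',(300,165,365,235),(290,160,380,240))]:
    s=snap(n);P=cloud(s);h=cv2.cvtColor(s['frame'],cv2.COLOR_RGB2HSV)
    o=measure(s,roi);print(n,rect(o['scale']))
    m=(h[...,0]<13)&(h[...,1]>170)&(h[...,2]>110);v,u=np.where(m)
    p=ray(s,np.c_[u,v],.030);k=(abs(p[:,0]-.55)<.025)&(abs(p[:,1]-.03)<.025)
    print('button',k.sum(),p[k].mean(0), p[k].min(0),p[k].max(0))
    x0,y0,x1,y1=cr;A.append(cv2.resize(cv2.cvtColor(s['frame'][y0:y1,x0:x1],cv2.COLOR_RGB2BGR),(400,int(400*(y1-y0)/(x1-x0)))))
h=max(a.shape[0] for a in A);cv2.imwrite('pics/c2.png',np.hstack([cv2.copyMakeBorder(a,0,h-a.shape[0],0,0,0) for a in A]))
E
python3 t.py .55 .03 .05 -1.8
```

```text
scene ((589.3158569335938, 69.39718627929688), (130.71607971191406, 112.64583587646484), 88.16719818115234)
button 12 [0.54558447 0.03159729 0.03      ] [0.53885552 0.02178826 0.03      ] [0.55654965 0.03981817 0.03      ]
side ((591.6461791992188, 66.92089080810547), (135.04931640625, 105.38734436035156), 84.67098236083984)
button 19 [0.54880225 0.03352919 0.03      ] [0.54099324 0.02689904 0.03      ] [0.55607567 0.04046592 0.03      ]
shift [123.1  75.4  71.3] rot [-0.03 -0.27  0.42]
t 13.4 p [ 0.4717 -0.0915  0.1208] F [0.85 0.67 0.62] open 0.005 q [ 0.28  0.72 -0.29  2.09  0.49  0.39 -0.43]
```

View pics/c2.png

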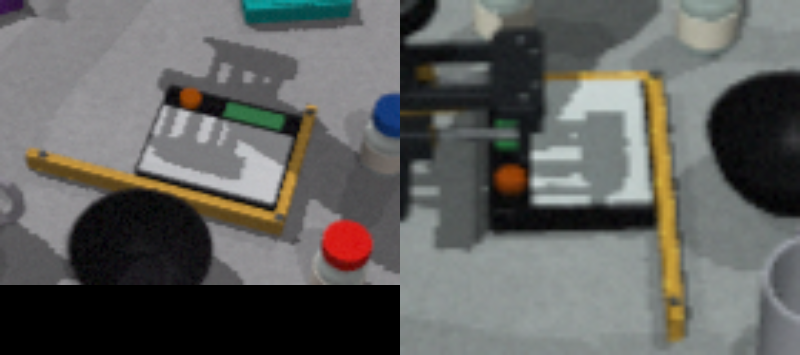

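The crop shows the scale flush in the corner against both bars, with the button at about (0.548,0.032). I move above the button with the fingers shut.

Call:
{"api": "move_arm", "payload": {
  "motion": [
    [40, 25, 0, 0, 0, 0, 1],
    [80, 50, 10, 0, 0, 0, 1],
    [124, 74, 30, 0, 0, 0.4, 1],
    [124, 74, 60, 0, 0, 0.4, 1],
    [124, 74, 75, 0, 0, 0.4, 1]
  ]
}}

```text
clock: 14.02
tool_pos: [0.5473, 0.0317, 0.0446]
eef_rot: [0.717, 0.697, 0.0, -0.003]
contact_force: [0.8, -0.1, 0.4]
opening: 0.005
finger_force: 0.0
```

```bash
python3 t.py .548 .032 .0255 -1.8
```

```text
shift [ 0.2  0.7 19.1] rot [-0.2  -0.21  0.15]
t 14.03 p [0.5473 0.0317 0.0446] F [ 0.8  -0.08  0.41] open 0.005 q [-0.01  0.9  -0.21  1.92  0.47  0.37 -0.62]
```

Call:
{"api": "move_arm", "payload": {
  "motion": [
    [0, 0, 8, 0, 0, 0, 1],
    [0, 0, 13, 0, 0, 0, 1],
    [0, 0, 16, 0, 0, 0, 1],
    [0, 0, 18, 0, 0, 0, 1],
    [0, 0, 19, 0, 0, 0, 1]
  ]
}}

```text
clock: 14.65
tool_pos: [0.5485, 0.0293, 0.0276]
eef_rot: [0.719, 0.696, 0.001, -0.001]
contact_force: [-0.4, -0.7, 2.2]
opening: 0.004
finger_force: 1.2
```

Call:
{"api": "move_arm", "payload": {
  "motion": [
    [0, 0, 1, 0, 0, 0, 1],
    [0, 0, 2, 0, 0, 0, 1],
    [0, 0, 2.5, 0, 0, 0, 1],
    [0, 0, 2.5, 0, 0, 0, 1]
  ]
}}

```text
clock: 15.15
tool_pos: [0.5485, 0.0293, 0.0254]
eef_rot: [0.718, 0.696, 0.001, -0.001]
contact_force: [-0.7, -2.1, 8.8]
opening: 0.006
finger_force: 4.2
```

Call:
{"api": "move_arm", "payload": {
  "motion": [
    [0, 0, 0, 0, 0, 0, 1],
    [0, 0, 0, 0, 0, 0, 1],
    [0, 0, -10, 0, 0, 0, 1],
    [0, 0, -50, 0, 0, 0, 1],
    [0, 0, -100, 0, 0, 0, 1]
  ]
}}

```text
clock: 15.78
tool_pos: [0.5473, 0.0298, 0.1251]
eef_rot: [0.718, 0.696, -0.0, -0.003]
contact_force: [1.2, -0.2, 0.7]
opening: 0.005
finger_force: 0.0
```

Call:
{"api": "move_arm", "payload": {
  "motion": [
    [-40, -30, -20, 0, 0, 0, 1],
    [-80, -60, -30, 0, 0, 0, 1],
    [-120, -80, -30, 0, 0, 0, 1],
    [-120, -80, -30, 0, 0, 0, 1],
    [-120, -80, -30, 0, 0, 0, 1]
  ]
}}

```text
clock: 16.4
tool_pos: [0.4652, -0.0872, 0.1546]
eef_rot: [0.718, 0.696, 0.001, -0.001]
contact_force: [0.9, 1.2, 0.6]
opening: 0.001
finger_force: 0.0
```

```bash
python3 - <<'E'
from m import *
s=snap('scene','s9.png');o=measure(s,(270,150,400,265));print(rect(o['scale']))
P=cloud(s);h=cv2.cvtColor(s['frame'],cv2.COLOR_RGB2HSV)
m=(h[...,0]<13)&(h[...,1]>170)&(h[...,2]>110)&(abs(P[...,0]-.55)<.03)&(abs(P[...,1]-.03)<.03)
print('button z',np.sort(P[m][:,2]).round(4))
E
python3 t.py .46 -.1 .15 -1.8
```

```text
((589.73681640625, 69.3921127319336), (130.1677703857422, 113.36157989501953), 88.16976165771484)
button z [0.0249 0.029  0.0305 0.0306 0.0309 0.031  0.031  0.0318 0.0318 0.0328]
shift [-13.5  -5.1   4.5] rot [ 0.   -0.25  0.07]
t 16.45 p [ 0.4655 -0.0867  0.1546] F [ 0.24 -0.02 -0.47] open 0.003 q [ 0.3   0.65 -0.33  2.09  0.45  0.47 -0.41]
```

View pics/s9.png

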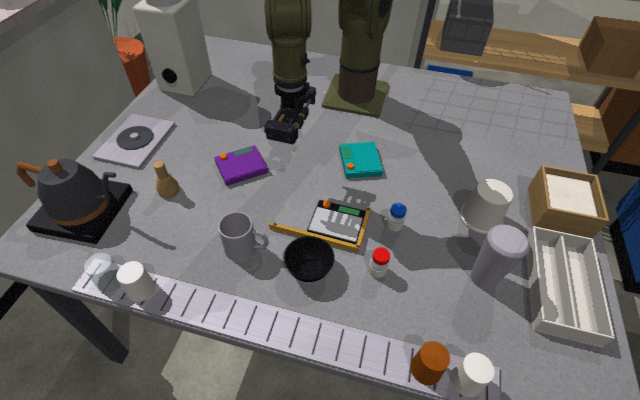

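The scale (337,222) is flush in the corner, its button is up at 31 mm, everything else is unmoved and the arm is clear. I hand the job in.

```bash
python3 -c "
from plant import finish_job
print(finish_job())"
```

```text
the job is handed in; nothing more can be done
None
```

I pushed the scale home against both bars and pressed its button; the button came back up, the other objects look unmoved in the last picture, and the job is handed in (no verdict was returned).

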